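# Moisture check on a box lid

### The arm

A 7-joint arm with a two-finger parallel gripper is mounted at the origin on a cart in front of the work surface, level with it; the furniture and walls round the work are solid. World frame = base frame: x ahead of the robot, y to its left, z up, the work surface at z = 0. Lengths are in mm, angles in rad, forces in N, time in s.
With the tool pointing down it reaches from about 350 to 900 mm from the base axis. Payload 19.9 kg.
Tool frame: the origin (TCP) lies midway between the tips of the shut fingers; the grasp point (between the pads) lies 19 mm behind it (r.grip_depth is the distance from the TCP to the grasp point, in mm); z points along the fingers, y is the line along which they close (so a half turn about z gives the same grasp; the last joint's range is limited). The gripper opens to 85 mm and grips with 20 to 120 N. Pads are 22 mm wide; open, the fingers measure 114 mm over their backs; the gripper's body (76 mm by 85 mm) begins 54 mm behind the grasp point. The pads swing forward as they close: fully open they stand 13 mm farther back than shut.
Start: joints at [-1.365, 0.417, -0.01, 1.614, 0.005, 1.111, -0.053], TCP at [152.679, 606.045, 231.26] pointing down, gripper open.
Joint ranges: [-2.81, 2.81], [-0.39, 2.02], [-1.27, 1.25], [0.06, 2.57], [-1.19, 4.33], [0.19, 2], [-2.82, 2.82]. Speed limits (rad/s): [1.89, 1.89, 2.39, 2.39, 3.01, 3.01, 3.01].

### API

Orientations are given as a unit quaternion [w, x, y, z].
In Python, from cell import r gives the robot as it stands.
- The arm moves only by the tool play_rows, never from a script. Its arguments are lists of equal length, an entry for each row: "hand": the closure, from 0 (fully open) to 1 (shut); "translation": the shift along the tool's x, y, z in mm, a list of three; "turn": the turn, a rotation vector about the tool's x, y, z in degrees, a list of three. A call has exactly 5 rows; each row shifts and turns the commanded pose from where the row before left it, along the tool's axes as they then stand; what a row does not reach is not made up. A row lasts 1/12 s, in which the tool goes at most 41.7 mm and 7.16 degrees, less where a joint would pass 70% of its speed; a pose out of reach is approached as far as the arm can. A call is refused whole if a number of a shift passes 41.7 or a number of a turn 7.16, either way. A call with a gripper value outside its range is refused whole. The fingers move at their own pace and stop on an object; "squeeze" is the grip in N (left out, the last holds). Time passes only in rows, so rows that do not move let the fingers close, or fill a call up. It gives the time, the measured TCP pose, the force, the opening and the grip force at its end, in the units of the state.
- r.state(): the state, without advancing time (a new reading comes with each control period).
- r.read_camera(name): name is "scene" or "top" or "wrist"; returns a dict with "pixels" (420x560x3 uint8, blue, green, red), "camera_matrix" (3x3 intrinsics, pixels), "rvec" (rotation vector, rad) and "tvec" (3), from world to camera coordinates, as OpenCV has them; the wrist camera has in their place "hand_eye" (4x4, takes a point from camera to tool coordinates, whose origin is the TCP and whose axes are the flange's). Camera axes: x right, y down, z forward; pixel columns grow to the right and rows downward; lengths in mm; the calibration is good to about 2 mm. A picture is of the moment at which its call begins: read the wrist's pose just before it. There is no depth.
- r.close_job(): hands the job in; it is judged then, once.
Trained networks look in the newest picture that a camera, given by its name, has taken for a name from the list of things; names that differ only in an ending like _2 or _b are one class to them, and where a whole thing is asked for, a point or a joint stands for the part that bears it (a point fixed in the world has none). Each returns a list of dicts, best first, with "conf" (0 to 1); they miss things now and then, are a little off and sometimes report something else, mostly with a low value. They report only what shows in the picture. A call takes as long as a camera call. They do not tell look-alikes from the thing itself.
- r.masks_of(camera, label): "mask" (420x560 bool, what is visible of it) and "bbox" ([left, top, width, height] in pixels, round what is visible of it).
The state is a dict: "t": time; "q": joint angles; "joint_velocities": joint speeds; "tau": joint torques, N m; "tcp_pos": TCP position; "ee_rot": TCP orientation; "wrist_force": force on the tool from outside, world axes, zero at the start; "torque": the same for the moment, N m; "finger_gap": finger opening in mm; "grip_force": force on a finger pad.
Only numpy, scipy, OpenCV 4.12 (cv2) and the standard library are available. Lean on these libraries where they do the work, as an engineer would, in place of code of your own. Each camera call takes 0.05 s, during which the arm holds its last target. There are 200 camera calls.

### The job

The small cedar box lid lies on its two-batten rest with its test face down: turn it over, so that it lies flat and still with the inlaid ring facing up (on the table or on the rest, let go). Then take the moisture meter out of its slanting cradle and hold it upright with its sprung tip inside the ring, pressed about half way in and never right home, leaving the other things undisturbed. Finish while still holding the meter there; do not put it down or let go.

Things in the scene. Friction and masses are not known exactly. Their poses are not given: they have to be found in the camera images.
- lid: Flat plain cedar board, 56 (x) x 96 (y) x 14 mm (z), 50 g. Origin: centre of the test face (with the ring); z runs from the test face through the wood to the plain face: it points up at the start and down once turned over, when the origin is on top. Starts on the rest, test face 20 mm above the table, overhanging the rest about 10 mm on every side
- ring_mark (a point): Centre of the dark inlaid ring on the lid's test face: inner diameter 20 mm, outer 24 mm, with a dot in the middle; it lies 6 mm along x and 26 mm along y from the lid's origin. Same axes as the lid
- rest: Fixed wooden rest under the lid: 36 (x) x 74 (y) x 20 mm high, board with two battens across its ends. Origin: centre of its underside, on the table; z up
- cradle: Fixed black stand, foot 85 (x) x 76 (y) mm, with a slanting plate 44 x 60 mm, its top centre 52 mm above the table, tilted 0.26 rad so that the meter leans to the stand's +x (away from the robot), with a 19.5 mm bore for the meter's neck. Origin: centre of the foot's underside; z up
- meter: Grey moisture meter, about 150 g: housing 28 (x) x 40 (y) x 80 mm (z) with a display on its -x face, a neck 16 mm in diameter and 18 mm long below it, then the sprung tip. Origin: centre of the housing's underside, which rests on the cradle's plate; z runs up the housing. Stands leaning 0.26 rad, neck in the bore: lift it 40 mm along its own z to clear
- meter_grip (a point): Point on the meter's axis 55 mm above its origin (25 mm below its top), a good place to grip across the 40 mm width (its y). Same axes as the meter
- tip_end (a point): Lowest point of the sprung steel tip, 8 mm diameter with a round end, 32 mm below the meter's origin (87 mm below meter_grip) when not pressed. Same axes as the meter
- tip (a joint): How far the sprung tip is pressed into the neck: 0 free (14 mm shows), 0.012 m right home. Pressing takes 1 N to start and 5.8 N right home (400 N/m); half way in (0.006) is about 3.4 N
- cap_punch: Bystander: brass cap punch, 26 mm diameter, 67 mm tall, standing. Origin at its foot
- paste_pot: Bystander: glazed pot, 65 mm diameter, 56 mm tall. Origin at its foot
- tin_wax: Bystander: low round tin, 60 mm diameter, 26 mm tall. Origin at its foot
- weight: Bystander: brass weight with a knob, 35 mm diameter, 54 mm tall. Origin at its foot
- small_box: Bystander: small wooden box, 55 x 85 x 22 mm. Origin under its middle
Things that resemble listed ones, but are neither listed nor needed, are in the scene too. There is more than one size of the lid; the job needs the middle-sized.

How it is judged:
By the outcome, as a careful person would: the job done as asked, in the order asked, and still so for the second after the job is handed in, while the arm keeps its last pose, push and grip.
It also fails if it takes over 64 s, if anything falls off the work surface, if the arm or the gripper's body presses on something with over 40 N, if the wrist force passes 120 N, or if a joint passes its speed limit or range.

## Working session

There is one attempt and no reset: what is moved stays moved. The work goes in short steps, Python scripts to look and compute and a tool call to move; the robot and the scene stay as the last step left them, time stands still between calls to the robot, and variables do not carry over. Pictures are saved under pics/ and viewed, at most 12 in all, crops included, and the job is handed in when it is done.

Besides the shell and the picture viewer there is one more tool, called after "Call:" as a command line: name --argument value ..., lists and objects as JSON in quotes. play_rows: Moves the arm, as the interface text tells. Its arguments: {"type":"object","properties":{"hand":{"type":"array","items":{"type":"number"}},"translation":{"type":"array","items":{"type":"array","items":{"type":"number"}}},"turn":{"type":"array","items":{"type":"array","items":{"type":"number"}}},"squeeze":{"type":"number"}},"required":["hand","translation","turn"]}

```bash
ls; mkdir -p pics; python3 - <<'E'
from cell import r
import cv2,numpy as np
s=r.state();print({k:np.round(v,3).tolist() for k,v in s.items()},r.grip_depth)
for c in("top","scene"):
    d=r.read_camera(c);cv2.imwrite(f"pics/{c}0.png",d["pixels"]);print(c,d["camera_matrix"],d["rvec"],d["tvec"])
    for l in("lid","meter","cradle","rest","cap_punch","paste_pot","tin_wax","weight","small_box"):
        print(l,[(round(m["conf"],2),m["bbox"]) for m in r.masks_of(c,l)])
E
```

```text
pics
{'t': 0.0, 'q': [-1.365, 0.418, -0.01, 1.614, 0.005, 1.111, -0.053], 'joint_velocities': [-0.001, 0.0, -0.002, -0.001, -0.001, -0.001, -0.0], 'tau': [-0.001, -86.444, 0.678, -43.491, 0.019, 0.007, 0.0], 'tcp_pos': [152.645, 605.73, 230.671], 'ee_rot': [-0.0, 0.123, 0.992, -0.001], 'wrist_force': [-0.388, -0.523, 0.781], 'torque': [0.048, -0.032, 0.036], 'grip_force': 0.0, 'finger_gap': 85.388} 18.700000000000003
top [[387.7933273    0.         269.58030405]
 [  0.         387.7933273  209.34583549]
 [  0.           0.           1.        ]] [ 2.09710372 -2.10975375  0.24059332] [123.55369191 577.36131995 996.37936446]
lid [(0.95, [203.1, 269.4, 57.1, 54.3]), (0.65, [219.5, 220.8, 37.2, 31.5]), (0.56, [173.0, 246.6, 17.9, 24.3])]
meter [(0.62, [301.4, 192.9, 16.3, 22.3])]
cradle [(0.73, [295.0, 199.9, 28.1, 30.4]), (0.55, [163.0, 296.0, 14.1, 9.0])]
rest []
cap_punch [(0.49, [162.4, 294.6, 15.5, 11.1])]
paste_pot [(0.59, [194.9, 148.9, 20.0, 23.4])]
tin_wax [(0.77, [256.2, 146.4, 18.1, 21.7]), (0.6, [305.8, 193.4, 15.8, 18.8])]
weight [(0.43, [163.8, 293.3, 14.3, 12.9])]
small_bo
[... 165 characters left out ...]
[  0.           0.           1.        ]] [ 1.86923831 -0.88122876  0.52424532] [-249.58150149  295.51735191  532.38427912]
lid [(0.81, [148.4, 245.6, 67.8, 32.5]), (0.7, [223.0, 219.6, 43.0, 19.1]), (0.54, [173.5, 218.4, 26.4, 20.4])]
meter [(0.89, [323.3, 196.0, 28.2, 50.6]), (0.62, [228.4, 233.2, 35.4, 8.3])]
cradle [(0.8, [310.3, 227.9, 33.4, 43.1])]
rest [(0.69, [228.8, 231.1, 32.9, 10.5]), (0.21, [325.3, 195.8, 27.9, 48.6])]
cap_punch [(0.68, [405.8, 253.3, 17.6, 30.6])]
paste_pot [(0.73, [262.3, 175.0, 25.1, 26.7])]
tin_wax [(0.62, [318.4, 202.4, 10.2, 16.7])]
weight [(0.78, [130.2, 223.0, 18.2, 21.7]), (0.43, [264.5, 174.6, 26.8, 24.9])]
small_box [(0.16, [264.6, 174.4, 24.1, 26.4])]
```

View pics/top0.png

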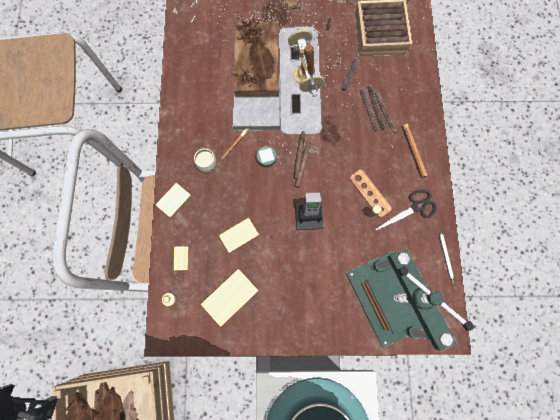

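View pics/scene0.png

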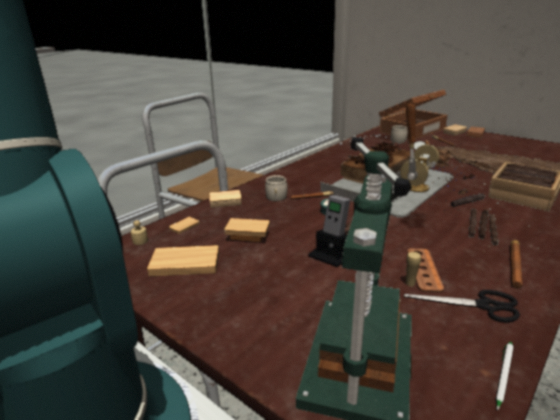

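Top view candidates for the lid are the large board (230,298), the board on the dark rest (238,235), the small board (181,258) and the small box (173,199). In the scene view only the one at (247,228) sits on a raised rest. The meter is in its cradle at (311,205). Next I'll measure the sizes and take a close crop.

```bash
cat > h.py <<'E'
from cell import r
import cv2,numpy as np
from scipy.spatial.transform import Rotation as R
def cam(c):
    s=r.state(); d=r.read_camera(c); K=d["camera_matrix"]
    if c=="wrist":
        w,x,y,z=s["ee_rot"]; T=np.eye(4);T[:3,:3]=R.from_quat([x,y,z,w]).as_matrix();T[:3,3]=s["tcp_pos"]
        M=np.linalg.inv(T@np.array(d["hand_eye"])); Rm,t=M[:3,:3],M[:3,3]
    else: Rm=R.from_rotvec(np.ravel(d["rvec"])).as_matrix();t=np.ravel(d["tvec"])
    return d["pixels"],K,Rm,t
def unproj(px,z,K,Rm,t):
    px=np.atleast_2d(np.asarray(px,float)); ray=np.c_[px,np.ones(len(px))]@np.linalg.inv(K).T@Rm
    o=-Rm.T@t; return o+ray*((z-o[2])/ray[:,2])[:,None]
def proj(P,K,Rm,t):
    p=(np.atleast_2d(P)@Rm.T+t)@K.T; return p[:,:2]/p[:,2:]
def tool():
    s=r.state();w,x,y,z=s["ee_rot"];return np.array(s["tcp_pos"]),R.from_quat([x,y,z,w])
def rect(mask,z,cam3):
    P=unproj(np.argwhere(mask)[:,::-1],z,*cam3)[:,:2].astype(np.float32)
    (c,wh,a)=cv2.minAreaRect(P); return np.round(c,1),np.round(wh,1),round(a,1)
E
python3 - <<'E'
from h import *
im,*c=cam("top")
for l,z in(("lid",34),("small_box",22),("meter",110),("cradle",20)):
    for m in r.masks_of("top",l): print(l,round(m["conf"],2),m["bbox"][:2],rect(m["mask"],z,c))
a=cv2.resize(im[150:330,140:340],None,fx=3,fy=3,interpolation=cv2.INTER_CUBIC);
im,*c=cam("scene");b=cv2.resize(im[180:280,120:360],(600,250),interpolation=cv2.INTER_CUBIC)
o=np.zeros((600,800,3),np.uint8);o[:250,:600]=b
a=cv2.resize(a,(388,349));o[250:599,:388]=a;cv2.imwrite("pics/crop.png",o)
E
```

```text
lid 0.86 [171.8, 246.3] (array([448.8, 366.3]), array([63.8, 38.4]), 2.4)
lid 0.74 [221.1, 219.3] (array([512.6, 207.2]), array([58. , 97.4]), 33.8)
lid 0.61 [201.0, 268.9] (array([345.6, 228.8]), array([ 81. , 138.7]), 44.9)
small_box 0.73 [157.9, 185.0] (array([616. , 394.8]), array([59.3, 83.2]), 47.5)
small_box 0.73 [194.6, 147.0] (array([735.6, 308.8]), array([76.7, 62.9]), 27.0)
meter 0.59 [301.3, 191.2] (array([581.8,   9.9]), array([44.9, 60.2]), 88.5)
cradle 0.62 [292.3, 199.2] (array([571.6,   9.3]), array([76.3, 81.5]), 89.7)
```

View pics/crop.png

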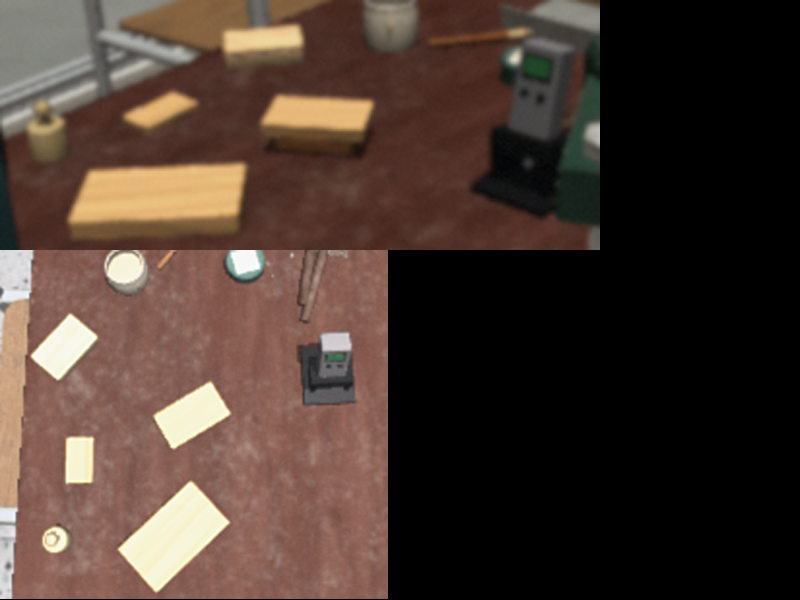

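The close crop shows the chosen board raised on its dark rest, at about (318,118) in the crop. It measures 58 x 97 mm, so it is the middle size. Its centre is near (512,207), with the short axis at 33.8°. First I'll write a planner that gives constant rows.

```bash
cat >> h.py <<'E'
import json,math
def Rzy(z,y):
    "tool orientation from its z axis and (approximately) its y axis; half turn nearest to now"
    z=np.array(z,float);z/=np.linalg.norm(z);y=np.array(y,float);y-=y@z*z;y/=np.linalg.norm(y)
    c=[R.from_matrix(np.c_[np.cross(s*y,z),s*y,z]) for s in(1,-1)]; return c
def plan(pos,rot,n=None,start=None):
    p0,R0=start or tool(); 
    if isinstance(rot,list): rot=min(rot,key=lambda q:(R0.inv()*q).magnitude())
    W=(R0.inv()*rot).as_rotvec(); p=R0.inv().apply(np.array(pos)-p0)
    k0=max(np.linalg.norm(p)/40,np.degrees(np.linalg.norm(W))/7); n=n or 5*max(1,math.ceil(k0/5))
    S=sum(R.from_rotvec(W/n*k).as_matrix() for k in range(n)); t=np.linalg.solve(S,p)
    print(n,"rows; shift",np.round(t,2).tolist(),"turn",np.round(np.degrees(W/n),2).tolist()); return pos,rot
def st():
    s=r.state();json.dump({k:np.asarray(v).tolist() for k,v in s.items()},open("log.jsonl","a"));open("log.jsonl","a").write("\n")
    print({k:np.round(s[k],3).tolist() for k in("t","q","tcp_pos","ee_rot","wrist_force","finger_gap","grip_force")})
E
python3 - <<'E'
from h import *
st();a=np.radians(33.8)
plan([512,207,170],Rzy([0,0,-1],[np.cos(a),np.sin(a),0]))
E
```

```text
{'t': 1.3, 'q': [-1.365, 0.417, -0.01, 1.614, 0.005, 1.111, -0.053], 'tcp_pos': [152.677, 606.042, 231.25], 'ee_rot': [0.0, 0.123, 0.992, -0.0], 'wrist_force': [0.08, 1.409, -0.432], 'finger_gap': 85.553, 'grip_force': 0.0}
15 rows; shift [-35.49, -9.0, 4.08] turn [-0.0, 0.0, 2.8]
```

Call:
play_rows --hand '[0, 0, 0, 0, 0]' --translation '[[-35.5, -9, 4.1], [-35.5, -9, 4.1], [-35.5, -9, 4.1], [-35.5, -9, 4.1], [-35.5, -9, 4.1]]' --turn '[[0, 0, 2.8], [0, 0, 2.8], [0, 0, 2.8], [0, 0, 2.8], [0, 0, 2.8]]' --squeeze 40

```text
t: 1.72
tcp_pos: [305.5, 502.9, 210.7]
ee_rot: [0.0, 0.244, 0.97, 0.0]
wrist_force: [0.3, 1.9, -0.5]
finger_gap: 85.8
grip_force: 0.0
```

Call:
play_rows --hand '[0, 0, 0, 0, 0]' --translation '[[-35.5, -9, 4.1], [-35.5, -9, 4.1], [-35.5, -9, 4.1], [-35.5, -9, 4.1], [-35.5, -9, 4.1]]' --turn '[[0, 0, 2.8], [0, 0, 2.8], [0, 0, 2.8], [0, 0, 2.8], [0, 0, 2.8]]'

```text
t: 2.13
tcp_pos: [427.6, 366.9, 190.3]
ee_rot: [0.0, 0.361, 0.933, 0.0]
wrist_force: [0.0, 0.9, 0.2]
finger_gap: 85.3
grip_force: 0.0
```

Call:
play_rows --hand '[0, 0, 0, 0, 0]' --translation '[[-35.5, -9, 4.1], [-35.5, -9, 4.1], [-35.5, -9, 4.1], [-35.5, -9, 4.1], [-35.5, -9, 4.1]]' --turn '[[0, 0, 2.8], [0, 0, 2.8], [0, 0, 2.8], [0, 0, 2.8], [0, 0, 2.8]]'

```text
t: 2.55
tcp_pos: [513.2, 205.5, 169.8]
ee_rot: [0.0, 0.472, 0.882, 0.0]
wrist_force: [-0.1, 0.2, -0.6]
finger_gap: 85.1
grip_force: 0.0
```

```bash
python3 - <<'E'
from h import *
st()
im,*c=cam("wrist");cv2.imwrite("pics/w1.png",im)
for m in r.masks_of("wrist","lid"): print(round(m["conf"],2),m["bbox"],rect(m["mask"],34,c))
np.savez("w1.npz",K=c[0],R=c[1],t=c[2])
E
```

```text
{'t': 2.55, 'q': [-0.698, 0.37, 0.322, 1.865, -0.143, 0.929, 0.278], 'tcp_pos': [513.156, 205.502, 169.802], 'ee_rot': [0.0, 0.472, 0.882, 0.0], 'wrist_force': [-0.111, 0.174, -0.618], 'finger_gap': 85.14, 'grip_force': 0.0}
0.88 [289.5, 1.4, 80.6, 40.7] (array([464.2, 349.3]), array([65.2, 28.5]), 33.8)
0.79 [251.5, 139.3, 63.1, 103.2] (array([513.4, 208.1]), array([55.8, 96.8]), 31.2)
0.56 [71.7, 1.9, 130.3, 149.5] (array([356.4, 231. ]), array([ 80.8, 120.7]), 43.8)
```

View pics/w1.png

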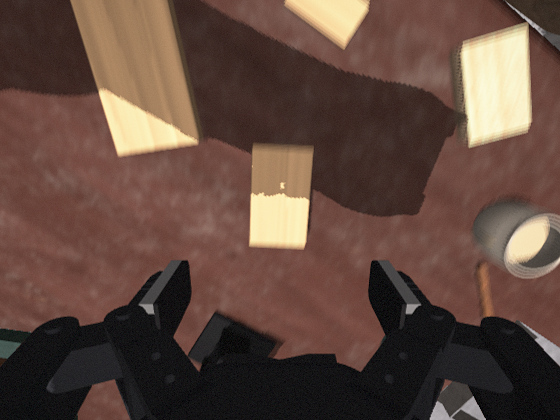

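The lid is at (250–313, 143–248) in the wrist view, centred at (513,208). Next I'll test which tilt direction drives joint 5 towards its long range.

Call:
play_rows --hand '[0, 0, 0, 0, 0]' --translation '[[0, 0, 0], [0, 0, 0], [0, 0, 0], [0, 0, 0], [0, 0, 0]]' --turn '[[0, -7, 0], [0, -7, 0], [0, -7, 0], [0, 0, 0], [0, 0, 0]]'

```text
t: 3.07
tcp_pos: [511.1, 209.4, 169.3]
ee_rot: [0.16, 0.46, 0.869, -0.086]
wrist_force: [0.9, -1.0, -0.8]
finger_gap: 85.4
grip_force: 0.0
```

```bash
python3 - <<'E'
from h import *
st();a=np.radians(32);Y=[np.cos(a),np.sin(a),0]
s=plan([522.9,192.8,70],Rzy([0,0,-1],Y))
plan([522.9,192.8,6],s[1],5,start=s)
E
```

```text
{'t': 3.067, 'q': [-1.011, 0.394, 0.449, 1.913, 0.257, 0.887, -0.161], 'tcp_pos': [511.12, 209.429, 169.262], 'ee_rot': [0.16, 0.46, 0.869, -0.086], 'wrist_force': [0.855, -1.046, -0.805], 'finger_gap': 85.439, 'grip_force': 0.0}
5 rows; shift [0.35, 0.12, 20.37] turn [0.06, 4.19, 0.43]
5 rows; shift [0.0, 0.0, 12.8] turn [0.0, 0.0, 0.0]
```

Call:
play_rows --hand '[0, 0, 0, 0, 0]' --translation '[[0.35, 0.1, 20.4], [0.35, 0.1, 20.4], [0.35, 0.1, 20.4], [0.35, 0.1, 20.4], [0.35, 0.1, 20.4]]' --turn '[[0, 4.2, 0.43], [0, 4.2, 0.43], [0, 4.2, 0.43], [0, 4.2, 0.43], [0, 4.2, 0.43]]'

```text
t: 3.48
tcp_pos: [525.7, 189.2, 70.5]
ee_rot: [0.0, 0.488, 0.873, 0.005]
wrist_force: [-0.6, 0.7, -0.6]
finger_gap: 85.6
grip_force: 0.0
```

```bash
python3 - <<'E'
from h import *
st();a=np.radians(32);Y=[np.cos(a),np.sin(a),0]
im,*c=cam("wrist");
for m in r.masks_of("wrist","lid")[:3]: print(round(m["conf"],2),m["bbox"],rect(m["mask"],34,c))
cv2.imwrite("pics/w2.png",im)
s=plan([522.9,192.8,6],Rzy([0,0,-1],Y),5)
E
```

```text
{'t': 3.483, 'q': [-0.585, 0.514, 0.236, 1.915, -0.184, 0.724, 0.311], 'tcp_pos': [525.748, 189.153, 70.451], 'ee_rot': [0.0, 0.488, 0.873, 0.005], 'wrist_force': [-0.648, 0.674, -0.592], 'finger_gap': 85.598, 'grip_force': 0.0}
0.66 [0.0, 0.0, 156.8, 146.3] (array([377.1, 213.8]), array([80.3, 72.3]), 42.9)
0.58 [227.4, 122.6, 100.4, 150.8] (array([513.7, 207.3]), array([57. , 96.8]), 30.8)
5 rows; shift [1.51, 0.34, 12.52] turn [0.05, -0.04, -0.15]
```

View pics/w2.png

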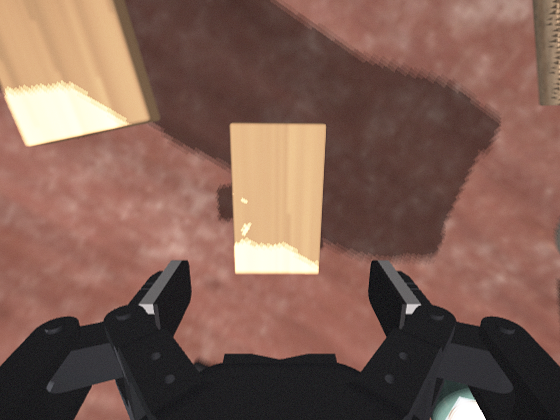

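The lid at (232–325, 123–273) is centred between the fingers and aligned with them. I'll descend and grip.

Call:
play_rows --hand '[0, 0, 0, 0, 0]' --translation '[[1.5, 0.3, 12.5], [1.5, 0.3, 12.5], [1.5, 0.3, 12.5], [1.5, 0.3, 12.5], [1.5, 0.3, 12.5]]' --turn '[[0, 0, -0.15], [0, 0, -0.15], [0, 0, -0.15], [0, 0, -0.15], [0, 0, -0.15]]'

```text
t: 4.0
tcp_pos: [521.4, 198.9, 6.7]
ee_rot: [0.002, 0.48, 0.877, 0.003]
wrist_force: [0.3, 0.5, 0.2]
finger_gap: 85.6
grip_force: 0.0
```

Call:
play_rows --hand '[0.6, 0.6, 0.6, 0.6, 0.6]' --translation '[[0, 0, 0], [0, 0, 0], [0, 0, 0], [0, 0, 0], [0, 0, 0]]' --turn '[[0, 0, 0], [0, 0, 0], [0, 0, 0], [0, 0, 0], [0, 0, 0]]' --squeeze 35

```text
t: 4.42
tcp_pos: [522.3, 197.9, 8.5]
ee_rot: [0.002, 0.481, 0.877, 0.003]
wrist_force: [-0.1, 0.6, -0.4]
finger_gap: 55.1
grip_force: 37.2
```

```bash
python3 - <<'E'
from h import *
st()
E
```

```text
{'t': 4.417, 'q': [-0.577, 0.617, 0.203, 1.93, -0.208, 0.607, 0.327], 'tcp_pos': [522.34, 197.919, 8.508], 'ee_rot': [0.002, 0.481, 0.877, 0.003], 'wrist_force': [-0.058, 0.648, -0.387], 'finger_gap': 55.052, 'grip_force': 37.213}
```

The lid is gripped, but finishing with a horizontal tool would put the wrist very low. I'll re-grip here with a 30° pre-tilt so the hand stays high when the lid stands upright.

```bash
python3 - <<'E'
from h import *
a=np.radians(32);Y=np.array([np.cos(a),np.sin(a),0]);u=np.array([-np.sin(a),np.cos(a),0])
z=u*.5+np.array([0,0,-.866]);G=np.array([513.5,207.8,27])-16*u
s=plan(G+19*z+[0,0,1],Rzy(z,Y))
print(s[0])
E
```

```text
5 rows; shift [1.43, -0.44, -0.33] turn [0.06, 6.0, 0.12]
[516.94447522 202.28768737  11.546     ]
```

Call:
play_rows --hand '[0, 0, 0, 0, 0]' --translation '[[0, 0, 0], [0, 0, 0], [0, 0, 0], [0, 0, 0], [0, 0, 0]]' --turn '[[0, 0, 0], [0, 0, 0], [0, 0, 0], [0, 0, 0], [0, 0, 0]]'

```text
t: 4.83
tcp_pos: [522.0, 197.8, 8.0]
ee_rot: [0.002, 0.481, 0.877, 0.003]
wrist_force: [-0.0, 0.7, 0.1]
finger_gap: 85.6
grip_force: 0.0
```

Call:
play_rows --hand '[0, 0, 0, 0, 0]' --translation '[[1.4, -0.4, -0.3], [1.4, -0.4, -0.3], [1.4, -0.4, -0.3], [1.4, -0.4, -0.3], [1.4, -0.4, -0.3]]' --turn '[[0, 6, 0], [0, 6, 0], [0, 6, 0], [0, 6, 0], [0, 6, 0]]'

```text
t: 5.25
tcp_pos: [517.6, 201.9, 11.4]
ee_rot: [-0.221, 0.464, 0.848, 0.126]
wrist_force: [-0.5, -0.0, -0.9]
finger_gap: 85.4
grip_force: 0.0
```

Call:
play_rows --hand '[0.6, 0.6, 0.6, 0.6, 0.6]' --translation '[[0, 0, 0], [0, 0, 0], [0, 0, 0], [0, 0, 0], [0, 0, 0]]' --turn '[[0, 0, 0], [0, 0, 0], [0, 0, 0], [0, 0, 0], [0, 0, 0]]'

```text
t: 5.67
tcp_pos: [516.3, 203.2, 10.7]
ee_rot: [-0.22, 0.464, 0.849, 0.123]
wrist_force: [-0.0, 0.2, 0.6]
finger_gap: 55.3
grip_force: 37.2
```

```bash
python3 - <<'E'
from h import *
st();p,T=tool();print(T.as_matrix().round(3).tolist())
a=np.radians(15);Y=np.array([np.cos(a),np.sin(a),0])
# lid frame in tool: plain normal currently world +z; want it to be horizontal
s1=plan(p+[0,0,110],T,5)
d=np.array([np.sin(a),-np.cos(a),0]);c=T.apply([0,0,1]);e=math.acos(-c[2]);print(np.degrees(e))
z=d*math.cos(e)+np.array([0,0,-math.sin(e)])
G=np.array([460,120,110]);plan(G+19*z,Rzy(z,Y),start=s1)
E
```

```text
{'t': 5.667, 'q': [-0.096, 0.725, -0.107, 1.808, -0.528, 0.882, 0.783], 'tcp_pos': [516.274, 203.171, 10.73], 'ee_rot': [-0.22, 0.464, 0.849, 0.123], 'wrist_force': [-0.033, 0.169, 0.601], 'finger_gap': 55.277, 'grip_force': 37.196}
[[-0.473, 0.842, -0.258], [0.734, 0.539, 0.413], [0.487, 0.006, -0.873]]
5 rows; shift [10.72, 0.13, -19.21] turn [0.0, 0.0, 0.0]
29.171677484799243
15 rows; shift [-4.6, -5.81, 2.82] turn [0.38, -5.95, 1.25]
```

Call:
play_rows --hand '[0.6, 0.6, 0.6, 0.6, 0.6]' --translation '[[10.7, 0, -19.2], [10.7, 0, -19.2], [10.7, 0, -19.2], [10.7, 0, -19.2], [10.7, 0, -19.2]]' --turn '[[0, 0, 0], [0, 0, 0], [0, 0, 0], [0, 0, 0], [0, 0, 0]]'

```text
t: 6.08
tcp_pos: [515.7, 202.4, 121.6]
ee_rot: [-0.22, 0.464, 0.849, 0.123]
wrist_force: [0.1, 0.3, -0.0]
finger_gap: 55.4
grip_force: 37.3
```

Call:
play_rows --hand '[0.6, 0.6, 0.6, 0.6, 0.6]' --translation '[[-4.6, -5.8, 2.8], [-4.6, -5.8, 2.8], [-4.6, -5.8, 2.8], [-4.6, -5.8, 2.8], [-4.6, -5.8, 2.8]]' --turn '[[0.38, -5.95, 1.25], [0.38, -5.95, 1.25], [0.38, -5.95, 1.25], [0.38, -5.95, 1.25], [0.38, -5.95, 1.25]]'

```text
t: 6.5
tcp_pos: [499.9, 172.2, 101.9]
ee_rot: [-0.006, 0.522, 0.853, -0.025]
wrist_force: [0.3, -1.3, -0.8]
finger_gap: 55.3
grip_force: 37.3
```

Call:
play_rows --hand '[0.6, 0.6, 0.6, 0.6, 0.6]' --translation '[[-4.6, -5.8, 2.8], [-4.6, -5.8, 2.8], [-4.6, -5.8, 2.8], [-4.6, -5.8, 2.8], [-4.6, -5.8, 2.8]]' --turn '[[0.38, -5.95, 1.25], [0.38, -5.95, 1.25], [0.38, -5.95, 1.25], [0.38, -5.95, 1.25], [0.38, -5.95, 1.25]]'

```text
t: 6.92
tcp_pos: [483.4, 137.6, 95.2]
ee_rot: [0.206, 0.542, 0.796, -0.173]
wrist_force: [-0.1, 0.0, -1.0]
finger_gap: 55.4
grip_force: 37.3
```

```bash
python3 - <<'E'
from h import *
st();p,T=tool();print(T.as_matrix().round(3).tolist())
a=np.radians(15);Y=np.array([np.cos(a),np.sin(a),0])
d=np.array([np.sin(a),-np.cos(a),0]);e=np.radians(29.2)
z=d*math.cos(e)+np.array([0,0,-math.sin(e)])
G=np.array([460,120,110]);plan(G+19*z,Rzy(z,Y))
E
```

```text
{'t': 6.917, 'q': [-0.96, 0.528, 0.393, 1.998, 0.42, 0.877, -0.531], 'tcp_pos': [483.39, 137.57, 95.232], 'ee_rot': [0.206, 0.542, 0.796, -0.173], 'wrist_force': [-0.14, 0.004, -0.984], 'finger_gap': 55.366, 'grip_force': 37.332}
[[-0.327, 0.935, 0.141], [0.792, 0.352, -0.498], [-0.515, -0.051, -0.855]]
5 rows; shift [-4.45, -5.76, 2.91] turn [0.41, -5.91, 1.22]
```

Call:
play_rows --hand '[0.6, 0.6, 0.6, 0.6, 0.6]' --translation '[[-4.5, -5.8, 2.9], [-4.5, -5.8, 2.9], [-4.5, -5.8, 2.9], [-4.5, -5.8, 2.9], [-4.5, -5.8, 2.9]]' --turn '[[0.41, -5.9, 1.22], [0.41, -5.9, 1.22], [0.41, -5.9, 1.22], [0.41, -5.9, 1.22], [0.41, -5.9, 1.22]]'

```text
t: 7.33
tcp_pos: [463.9, 104.2, 100.5]
ee_rot: [0.401, 0.525, 0.685, -0.308]
wrist_force: [-0.5, 0.5, -0.1]
finger_gap: 55.6
grip_force: 37.3
```

Call:
play_rows --hand '[0.6, 0.6, 0.6, 0.6, 0.6]' --translation '[[0, 0, 0], [0, 0, 0], [0, 0, 0], [0, 0, 0], [0, 0, 0]]' --turn '[[0, 0, 0], [0, 0, 0], [0, 0, 0], [0, 0, 0], [0, 0, 0]]'

```text
t: 7.75
tcp_pos: [464.6, 102.4, 100.5]
ee_rot: [0.397, 0.527, 0.685, -0.308]
wrist_force: [-0.4, -0.6, -0.6]
finger_gap: 55.7
grip_force: 37.4
```

```bash
python3 - <<'E'
from h import *
st();p,T=tool();print(T.as_matrix().round(3).tolist())
a=np.radians(15);Y=np.array([np.cos(a),np.sin(a),0])
d=np.array([np.sin(a),-np.cos(a),0]);e=np.radians(29.2)
z=d*math.cos(e)+np.array([0,0,-math.sin(e)])
G=np.array([460,120,67.]);plan(G+19*z,Rzy(z,Y))
im,*c=cam("scene");cv2.imwrite("pics/s2.png",cv2.resize(im[130:330,60:400],None,fx=2.2,fy=2.2,interpolation=cv2.INTER_CUBIC))
E
```

```text
{'t': 7.75, 'q': [-1.216, 0.787, 0.532, 1.987, 0.606, 1.096, -0.922], 'tcp_pos': [464.587, 102.368, 100.468], 'ee_rot': [0.397, 0.527, 0.685, -0.308], 'wrist_force': [-0.394, -0.635, -0.564], 'finger_gap': 55.718, 'grip_force': 37.36}
[[-0.129, 0.967, 0.22], [0.478, 0.255, -0.84], [-0.869, -0.003, -0.495]]
5 rows; shift [7.6, 0.04, 3.92] turn [-0.06, -0.1, 0.01]
```

View pics/s2.png

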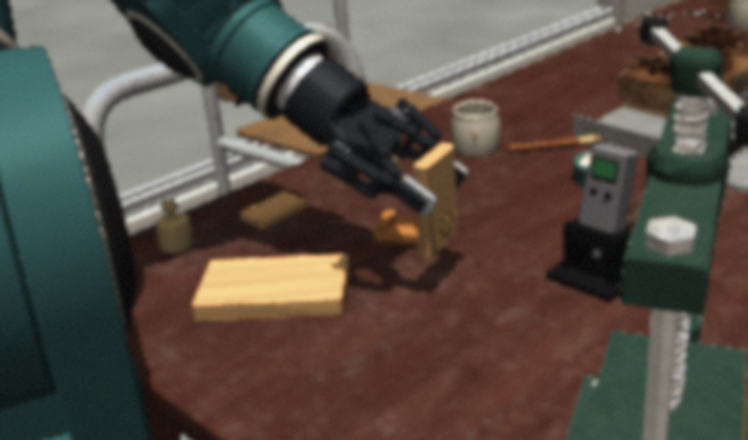

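The scene view shows the lid standing vertical in the hand, at about (435,200) in the crop, with the ring on its far side. Now I'll lower it to contact.

Call:
play_rows --hand '[0.6, 0.6, 0.6, 0.6, 0.6]' --translation '[[7.5, 0, 4.2], [7.5, 0, 4.2], [7.5, 0, 4.2], [7.5, 0, 4.2], [7.5, 0, 4.2]]' --turn '[[0, 0, 0], [0, 0, 0], [0, 0, 0], [0, 0, 0], [0, 0, 0]]'

```text
t: 8.22
tcp_pos: [463.8, 102.5, 55.7]
ee_rot: [0.398, 0.526, 0.685, -0.309]
wrist_force: [-0.6, 2.6, 0.9]
finger_gap: 55.2
grip_force: 37.8
```

Call:
play_rows --hand '[0.6, 0.6, 0.6, 0.6, 0.6]' --translation '[[0.9, 0, 0.5], [0.9, 0, 0.5], [0, 0, 0], [0, 0, 0], [0, 0, 0]]' --turn '[[0, 0, 0], [0, 0, 0], [0, 0, 0], [0, 0, 0], [0, 0, 0]]'

```text
t: 8.63
tcp_pos: [463.8, 102.1, 54.9]
ee_rot: [0.399, 0.526, 0.685, -0.31]
wrist_force: [-3.0, 0.8, 11.0]
finger_gap: 55.3
grip_force: 38.1
```

```bash
python3 - <<'E'
from h import *
st()
E
```

```text
{'t': 8.633, 'q': [-1.201, 0.881, 0.507, 1.974, 0.592, 1.039, -0.968], 'tcp_pos': [463.759, 102.104, 54.853], 'ee_rot': [0.399, 0.526, 0.685, -0.31], 'wrist_force': [-2.99, 0.758, 10.952], 'finger_gap': 55.325, 'grip_force': 38.122}
```

Call:
play_rows --hand '[0.6, 0.6, 0.4, 0.2, 0.1]' --translation '[[-0.6, 0, -0.4], [0, 0, 0], [0, 0, 0], [0, 0, 0], [0, 0, 0]]' --turn '[[0, 0, 0], [0, 0, 0], [0, 0, 0], [0, 0, 0], [0, 0, 0]]'

```text
t: 9.05
tcp_pos: [463.9, 102.7, 55.4]
ee_rot: [0.398, 0.526, 0.685, -0.309]
wrist_force: [-1.0, 0.6, -0.3]
finger_gap: 76.3
grip_force: 0.0
```

Call:
play_rows --hand '[0.1, 0.1, 0.1, 0, 0]' --translation '[[0, 0, 0], [0, 0, 0], [0, 0, -10], [0, 0, -20], [0, 0, -20]]' --turn '[[0, 0, 0], [0, 0, 0], [0, 0, 0], [0, 0, 0], [0, 0, 0]]'

```text
t: 9.47
tcp_pos: [452.4, 145.4, 80.8]
ee_rot: [0.398, 0.526, 0.685, -0.309]
wrist_force: [1.0, 1.1, -0.3]
finger_gap: 85.0
grip_force: 0.0
```

Call:
play_rows --hand '[0, 0, 0, 0, 0]' --translation '[[0, 0, -30], [0, 0, -30], [0, 0, -30], [0, 0, -30], [0, 0, -10]]' --turn '[[0, 0, 0], [0, 0, 0], [0, 0, 0], [0, 0, 0], [0, 0, 0]]'

```text
t: 9.88
tcp_pos: [423.2, 259.0, 145.7]
ee_rot: [0.398, 0.525, 0.687, -0.307]
wrist_force: [-0.7, 0.7, 0.3]
finger_gap: 85.1
grip_force: 0.0
```

```bash
python3 - <<'E'
from h import *
st();p,T=tool()
o=np.zeros((420,800,3),np.uint8)
for k,n in enumerate(("scene","wrist")):
    im,*c=cam(n)
    o[:,k*400:(k+1)*400]=cv2.resize(im[130:330,100:290],(400,420)) if n=="scene" else cv2.resize(im,(400,420))
    for m in r.masks_of(n,"lid")[:4]: print(n,round(m["conf"],2),m["bbox"])
cv2.imwrite("pics/s3.png",o)
im,*c=cam("top")
for m in r.masks_of("top","lid")[:4]: print(round(m["conf"],2),m["bbox"],rect(m["mask"],96,c),rect(m["mask"],14,c))
E
```

```text
{'t': 9.883, 'q': [-1.348, 0.779, 0.453, 1.755, 0.474, 1.409, -0.896], 'tcp_pos': [423.212, 258.954, 145.748], 'ee_rot': [0.398, 0.525, 0.687, -0.307], 'wrist_force': [-0.713, 0.668, 0.294], 'finger_gap': 85.148, 'grip_force': 0.0}
scene 0.93 [147.9, 245.8, 70.4, 33.5]
scene 0.84 [170.9, 219.0, 27.3, 17.1]
scene 0.69 [246.7, 214.4, 16.9, 53.3]
wrist 0.78 [252.2, 129.2, 53.5, 92.4]
wrist 0.77 [0.0, 2.5, 259.8, 119.5]
0.64 [200.6, 269.8, 56.9, 54.3] (array([344.7, 223.2]), array([ 72.9, 128.6]), 44.9) (array([345. , 231.3]), array([ 78.9, 139.2]), 44.9)
0.52 [262.7, 244.3, 10.7, 20.0] (array([456.3, 120.8]), array([61.6, 16.3]), 13.8) (array([465.8, 120.6]), array([66.6, 17.6]), 13.8)
0.4 [173.4, 246.5, 17.1, 14.7] (array([453.8, 351.4]), array([37.6, 33.7]), 2.4) (array([463., 370.]), array([40.7, 36.4]), 2.4)
```

View pics/s3.png

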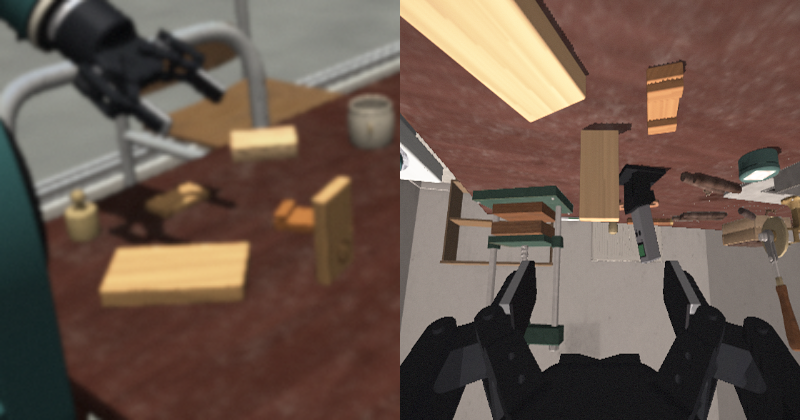

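The lid stands by itself at about (332,230) in the left crop and (600,175) in the wrist view. Next I'll re-grip it from above across its thickness.

```bash
python3 - <<'E'
from h import *
a=np.radians(14.5);n=np.array([-np.sin(a),np.cos(a),0])
Q=Rzy([0,0,-1],n)[0]
s=plan([459,119.5,190],Q)
E
```

```text
15 rows; shift [-7.79, -7.57, 2.45] turn [-3.15, 3.14, -5.36]
```

Call:
play_rows --hand '[0, 0, 0, 0, 0]' --translation '[[-7.8, -7.6, 2.45], [-7.8, -7.6, 2.45], [-7.8, -7.6, 2.45], [-7.8, -7.6, 2.45], [-7.8, -7.6, 2.45]]' --turn '[[-3.15, 3.14, -5.36], [-3.15, 3.14, -5.36], [-3.15, 3.14, -5.36], [-3.15, 3.14, -5.36], [-3.15, 3.14, -5.36]]'

```text
t: 10.6
tcp_pos: [406.4, 208.6, 171.2]
ee_rot: [0.287, 0.329, 0.872, -0.222]
wrist_force: [1.1, 0.0, -0.4]
finger_gap: 85.3
grip_force: 0.0
```

Call:
play_rows --hand '[0, 0, 0, 0, 0]' --translation '[[-7.8, -7.6, 2.45], [-7.8, -7.6, 2.45], [-7.8, -7.6, 2.45], [-7.8, -7.6, 2.45], [-7.8, -7.6, 2.45]]' --turn '[[-3.15, 3.14, -5.36], [-3.15, 3.14, -5.36], [-3.15, 3.14, -5.36], [-3.15, 3.14, -5.36], [-3.15, 3.14, -5.36]]'

```text
t: 11.02
tcp_pos: [418.7, 160.8, 189.0]
ee_rot: [0.157, 0.12, 0.973, -0.122]
wrist_force: [-0.7, -0.2, 0.4]
finger_gap: 85.4
grip_force: 0.0
```

Call:
play_rows --hand '[0.3, 0.3, 0.3, 0.3, 0.3]' --translation '[[-7.8, -7.6, 2.45], [-7.8, -7.6, 2.45], [-7.8, -7.6, 2.45], [-7.8, -7.6, 2.45], [-7.8, -7.6, 2.45]]' --turn '[[-3.15, 3.14, -5.36], [-3.15, 3.14, -5.36], [-3.15, 3.14, -5.36], [-3.15, 3.14, -5.36], [-3.15, 3.14, -5.36]]'

```text
t: 11.43
tcp_pos: [441.9, 130.5, 190.2]
ee_rot: [0.047, -0.042, 0.997, -0.045]
wrist_force: [-0.7, 0.7, 0.3]
finger_gap: 59.8
grip_force: 0.0
```

```bash
python3 - <<'E'
from h import *
st()
a=np.radians(14.5);n=np.array([-np.sin(a),np.cos(a),0])
im,*c=cam("wrist");cv2.imwrite("pics/w4.png",im)
for m in r.masks_of("wrist","lid")[:4]: print(round(m["conf"],2),m["bbox"],rect(m["mask"],96,c))
for m in r.masks_of("scene","lid")[:4]: print(round(m["conf"],2),m["bbox"])
s=plan([459,119.5,120],Rzy([0,0,-1],n)[0])
E
```

```text
{'t': 11.433, 'q': [-0.784, 0.143, 0.381, 2.107, 0.086, 0.847, 1.192], 'tcp_pos': [441.92, 130.539, 190.227], 'ee_rot': [0.047, -0.042, 0.997, -0.045], 'wrist_force': [-0.684, 0.687, 0.329], 'finger_gap': 59.809, 'grip_force': 0.0}
0.89 [260.8, 160.2, 34.7, 88.5] (array([448.9, 121.9]), array([77.4, 25. ]), 14.1)
0.79 [494.0, 171.5, 64.0, 64.3] (array([425.1, 304.9]), array([48.7, 31.2]), 1.7)
0.74 [329.5, 1.1, 183.1, 160.6] (array([347.1, 207.3]), array([ 61.2, 103.9]), 43.0)
0.93 [147.9, 245.8, 70.4, 33.5]
0.84 [170.9, 219.0, 27.3, 17.1]
0.69 [246.7, 214.4, 16.9, 53.3]
5 rows; shift [-2.26, -1.67, 14.26] turn [-1.2, 0.95, -2.0]
```

View pics/w4.png

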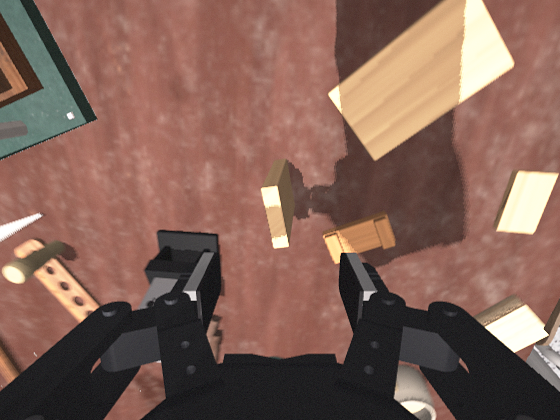

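The wrist view shows the standing lid's top edge as a strip from (270,188) to (281,246). I'll unproject it to refine its position.

```bash
python3 - <<'E'
from h import *
st()
im,*c=cam("wrist")
P=unproj([[270.5,188.5],[281,246],[262,190],[279,187]],96,*c);print(P.round(1),np.linalg.norm(P[0]-P[1]),P[:2].mean(0))
v=P[1]-P[0];a=np.arctan(v[1]/v[0]);print(np.degrees(a))
n=np.array([-np.sin(a),np.cos(a),0]);C=P[:2].mean(0)
s=plan([C[0],C[1],120],Rzy([0,0,-1],n)[0]);
E
```

```text
{'t': 11.583, 'q': [-0.784, 0.145, 0.381, 2.107, 0.09, 0.847, 1.183], 'tcp_pos': [442.345, 129.776, 189.935], 'ee_rot': [0.047, -0.039, 0.997, -0.047], 'wrist_force': [-0.387, 0.296, 0.024], 'finger_gap': 59.827, 'grip_force': 0.0}
[[435.2 113.1  96. ]
 [486.4 125.5  96. ]
 [437.2 106.3  96. ]
 [433.2 119.8  96. ]] 52.67581455067657 [460.8122784  119.27353982  96.        ]
13.56945193223567
5 rows; shift [-2.71, -1.93, 14.28] turn [-1.19, 0.96, -1.81]
```

Call:
play_rows --hand '[0.3, 0.3, 0.3, 0.3, 0.3]' --translation '[[-2.6, -1.9, 14.3], [-2.6, -1.9, 14.3], [-2.6, -1.9, 14.3], [-2.6, -1.9, 14.3], [-2.6, -1.9, 14.3]]' --turn '[[-1.2, 0.96, -1.85], [-1.2, 0.96, -1.85], [-1.2, 0.96, -1.85], [-1.2, 0.96, -1.85], [-1.2, 0.96, -1.85]]'

```text
t: 12.05
tcp_pos: [459.8, 121.0, 119.4]
ee_rot: [-0.001, -0.122, 0.993, 0.001]
wrist_force: [-0.3, 0.1, -0.1]
finger_gap: 59.8
grip_force: 0.0
```

```bash
python3 - <<'E'
from h import *
st()
a=np.radians(14);n=np.array([-np.sin(a),np.cos(a),0])
s=plan([460.3,119.3,62],Rzy([0,0,-1],n)[0])
E
```

```text
{'t': 12.05, 'q': [-0.602, 0.317, 0.327, 2.085, -0.148, 0.762, 1.633], 'tcp_pos': [459.8, 120.991, 119.381], 'ee_rot': [-0.001, -0.122, 0.993, 0.001], 'wrist_force': [-0.341, 0.089, -0.056], 'finger_gap': 59.821, 'grip_force': 0.0}
5 rows; shift [-0.02, -0.36, 11.48] turn [0.02, -0.01, 0.0]
```

Call:
play_rows --hand '[0.3, 0.3, 0.3, 0.3, 0.3]' --translation '[[0, -0.4, 11.5], [0, -0.4, 11.5], [0, -0.4, 11.5], [0, -0.4, 11.5], [0, -0.4, 11.5]]' --turn '[[0, 0, 0], [0, 0, 0], [0, 0, 0], [0, 0, 0], [0, 0, 0]]'

```text
t: 12.47
tcp_pos: [460.0, 119.2, 62.0]
ee_rot: [-0.0, -0.121, 0.993, 0.0]
wrist_force: [0.5, 0.4, -0.1]
finger_gap: 60.1
grip_force: 0.0
```

Call:
play_rows --hand '[0.5, 0.6, 0.65, 0.7, 0.75]' --translation '[[0, 0, 0], [0, 0, 0], [0, 0, 0], [0, 0, 0], [0, 0, 0]]' --turn '[[0, 0, 0], [0, 0, 0], [0, 0, 0], [0, 0, 0], [0, 0, 0]]'

```text
t: 12.88
tcp_pos: [461.3, 119.1, 63.5]
ee_rot: [0.0, -0.122, 0.993, 0.001]
wrist_force: [-0.1, -0.4, 0.5]
finger_gap: 21.6
grip_force: 0.0
```

Call:
play_rows --hand '[0.8, 0.85, 0.9, 0.95, 0.95]' --translation '[[0, 0, 0], [0, 0, 0], [0, 0, 0], [0, 0, 0], [0, 0, 0]]' --turn '[[0, 0, 0], [0, 0, 0], [0, 0, 0], [0, 0, 0], [0, 0, 0]]'

```text
t: 13.3
tcp_pos: [461.2, 118.9, 63.3]
ee_rot: [0.0, -0.122, 0.993, 0.001]
wrist_force: [-1.8, 0.5, 7.8]
finger_gap: 13.4
grip_force: 34.1
```

```bash
python3 - <<'E'
from h import *
st();p,T=tool()
a=np.radians(14);d=np.array([np.sin(a),-np.cos(a),0]);n=-d
e=np.radians(65);z=d*np.sin(e)-np.array([0,0,np.cos(e)]);y=n*np.cos(e)-np.array([0,0,np.sin(e)])
y=np.cross(z,[np.cos(a),np.sin(a),0]);print(y)
G=np.array([440,95,90.]);s=plan(p+[0,0,50],T,5)
plan(G+19*z,Rzy(z,y),start=s)
E
```

```text
{'t': 13.3, 'q': [-0.565, 0.419, 0.295, 2.113, -0.204, 0.635, 1.685], 'tcp_pos': [461.243, 118.925, 63.27], 'ee_rot': [0.0, -0.122, 0.993, 0.001], 'wrist_force': [-1.791, 0.518, 7.786], 'finger_gap': 13.357, 'grip_force': 34.063}
[ 0.10224061 -0.41006469  0.90630779]
5 rows; shift [-0.01, 0.02, -10.0] turn [0.0, 0.0, 0.0]
10 rows; shift [2.64, -1.64, 4.7] turn [6.51, 0.0, -0.0]
```

Call:
play_rows --hand '[0.95, 0.95, 0.95, 0.95, 0.95]' --translation '[[0, 0, -10], [0, 0, -10], [0, 0, -10], [0, 0, -10], [0, 0, -10]]' --turn '[[0, 0, 0], [0, 0, 0], [0, 0, 0], [0, 0, 0], [0, 0, 0]]'

```text
t: 13.72
tcp_pos: [461.2, 118.8, 114.3]
ee_rot: [0.0, -0.122, 0.993, 0.001]
wrist_force: [-0.6, 0.0, -1.1]
finger_gap: 13.0
grip_force: 34.3
```

Call:
play_rows --hand '[0.95, 0.95, 0.95, 0.95, 0.95]' --translation '[[2.6, -1.6, 4.7], [2.6, -1.6, 4.7], [2.6, -1.6, 4.7], [2.6, -1.6, 4.7], [2.6, -1.6, 4.7]]' --turn '[[6.5, 0, 0], [6.5, 0, 0], [6.5, 0, 0], [6.5, 0, 0], [6.5, 0, 0]]'

```text
t: 14.13
tcp_pos: [452.4, 103.9, 93.6]
ee_rot: [0.036, -0.117, 0.953, -0.279]
wrist_force: [-0.1, 0.2, -1.3]
finger_gap: 13.3
grip_force: 34.4
```

Call:
play_rows --hand '[0.95, 0.95, 0.95, 0.95, 0.95]' --translation '[[2.6, -1.6, 4.7], [2.6, -1.6, 4.7], [2.6, -1.6, 4.7], [2.6, -1.6, 4.7], [2.6, -1.6, 4.7]]' --turn '[[6.5, 0, 0], [6.5, 0, 0], [6.5, 0, 0], [6.5, 0, 0], [6.5, 0, 0]]'

```text
t: 14.55
tcp_pos: [444.8, 80.0, 82.1]
ee_rot: [0.067, -0.103, 0.836, -0.534]
wrist_force: [-0.3, 0.1, -0.8]
finger_gap: 13.8
grip_force: 34.4
```

Call:
play_rows --hand '[0.95, 0.95, 0.95, 0.95, 0.95]' --translation '[[0, 0, 0], [0, 0, 0], [0, 0, 0], [0, 0, 0], [0, 0, 0]]' --turn '[[0, 0, 0], [0, 0, 0], [0, 0, 0], [0, 0, 0], [0, 0, 0]]'

```text
t: 14.97
tcp_pos: [444.7, 78.6, 82.4]
ee_rot: [0.066, -0.102, 0.839, -0.53]
wrist_force: [-0.1, 0.2, -0.6]
finger_gap: 13.3
grip_force: 34.4
```

```bash
python3 - <<'E'
from h import *
st();p,T=tool();print(T.as_matrix().round(3).tolist())
z=T.apply([0,0,1]);y=T.apply([0,1,0]);G=p-19*z
for s in(-7,7):
  b=G+82.3*z+s*y;print("bottom corner",b.round(1))
print("1mm down in tool",T.inv().apply([0,0,-1]).round(3))
print("lowest finger est", (p-21*y)[2],(p+21*y)[2],"body",(G-54*z-42*y)[2],(G-54*z+42*y)[2])
E
```

```text
{'t': 14.967, 'q': [-1.318, 0.899, 0.64, 2.035, 0.538, 1.031, 0.642], 'tcp_pos': [444.729, 78.589, 82.351], 'ee_rot': [0.066, -0.102, 0.839, -0.53], 'wrist_force': [-0.083, 0.177, -0.65], 'finger_gap': 13.335, 'grip_force': 34.392}
[[-0.971, -0.101, 0.218], [-0.24, 0.417, -0.877], [-0.002, -0.903, -0.429]]
bottom corner [459.2  20.2  61.5]
bottom corner [457.8  26.   48.9]
1mm down in tool [0.002 0.903 0.429]
lowest finger est 101.32183678548962 63.37932321979905 body 151.5960596068342 75.71103247545304
```

Call:
play_rows --hand '[0.95, 0.95, 0.95, 0.95, 0.95]' --translation '[[0, 8.3, 4], [0, 8.3, 4], [0, 8.3, 4], [0, 8.3, 4], [0, 8.3, 4]]' --turn '[[0, 0, 0], [0, 0, 0], [0, 0, 0], [0, 0, 0], [0, 0, 0]]'

```text
t: 15.38
tcp_pos: [444.3, 77.9, 34.1]
ee_rot: [0.065, -0.103, 0.838, -0.532]
wrist_force: [-0.6, 0.1, -0.3]
finger_gap: 13.6
grip_force: 34.4
```

Call:
play_rows --hand '[0.95, 0.95, 0.95, 0.95, 0.95]' --translation '[[0, 0.9, 0.4], [0, 0.9, 0.4], [0, 0, 0], [0, 0, 0], [0, 0, 0]]' --turn '[[0, 0, 0], [0, 0, 0], [0, 0, 0], [0, 0, 0], [0, 0, 0]]'

```text
t: 15.8
tcp_pos: [444.5, 78.3, 33.5]
ee_rot: [0.066, -0.103, 0.838, -0.532]
wrist_force: [1.2, -0.2, -1.1]
finger_gap: 13.3
grip_force: 34.4
```

Call:
play_rows --hand '[0.95, 0.95, 0.85, 0.75, 0.7]' --translation '[[0, 0.9, 0.4], [0, 0, 0], [0, 0, 0], [0, 0, 0], [0, 0, 0]]' --turn '[[0, 0, 0], [0, 0, 0], [0, 0, 0], [0, 0, 0], [0, 0, 0]]'

```text
t: 16.22
tcp_pos: [444.4, 78.3, 32.4]
ee_rot: [0.065, -0.103, 0.838, -0.532]
wrist_force: [-0.1, 0.1, 0.8]
finger_gap: 25.9
grip_force: 0.1
```

Call:
play_rows --hand '[0.7, 0.7, 0.7, 0.7, 0.7]' --translation '[[0, 0, 0], [0, 0, -10], [0, 0, -30], [0, 0, -40], [0, 0, -40]]' --turn '[[0, 0, 0], [0, 0, 0], [0, 0, 0], [0, 0, 0], [0, 0, 0]]'

```text
t: 16.63
tcp_pos: [417.1, 184.9, 84.4]
ee_rot: [0.065, -0.103, 0.838, -0.533]
wrist_force: [1.0, -0.1, 0.3]
finger_gap: 25.6
grip_force: 0.0
```

```bash
python3 - <<'E'
from h import *
st();p,T=tool()
o=np.zeros((420,800,3),np.uint8)
for k,n in enumerate(("top","wrist")):
    im,*c=cam(n)
    o[:,k*400:(k+1)*400]=cv2.resize(im[190:295,225:325],(400,420),interpolation=cv2.INTER_CUBIC) if n=="top" else cv2.resize(im,(400,420))
    for m in r.masks_of(n,"lid")[:4]: print(n,round(m["conf"],2),m["bbox"],rect(m["mask"],14,c))
    for m in r.masks_of(n,"ring_mark")[:4]: print(n,round(m["conf"],2),m["bbox"])
cv2.imwrite("pics/s5.png",o)
E
```

```text
{'t': 16.633, 'q': [-1.401, 0.915, 0.566, 1.883, 0.435, 1.234, 0.644], 'tcp_pos': [417.067, 184.878, 84.401], 'ee_rot': [0.065, -0.103, 0.838, -0.533], 'wrist_force': [0.982, -0.106, 0.325], 'finger_gap': 25.557, 'grip_force': 0.0}
top 0.83 [272.1, 244.7, 31.7, 30.7] (array([445.8,  70.7]), array([60.6, 97. ]), 15.4)
top 0.77 [197.3, 272.0, 59.7, 53.8] (array([341.1, 235.4]), array([ 82.5, 143.1]), 44.9)
top 0.74 [172.5, 248.2, 18.4, 16.7] (array([454. , 369.5]), array([53.1, 36.2]), 2.4)
top 0.97 [272.2, 244.8, 33.3, 31.6]
top 0.85 [198.1, 275.5, 56.4, 52.9]
top 0.53 [174.4, 248.1, 15.6, 14.8]
wrist 0.86 [272.8, 156.8, 63.5, 78.1] (array([440.5,  79.2]), array([ 59.3, 112.3]), 14.9)
wrist 0.85 [369.7, 2.8, 187.8, 270.6] (array([359.4, 216.2]), array([84.2, 99.2]), 45.2)
wrist 0.39 [191.4, 189.9, 39.2, 18.7] (array([ 654.4, -312.9]), array([ 37.7, 428.5]), 29.5)
wrist 0.98 [369.1, 0.0, 190.9, 277.6]
wrist 0.65 [270.2, 155.1, 64.8, 81.1]
```

View pics/s5.png

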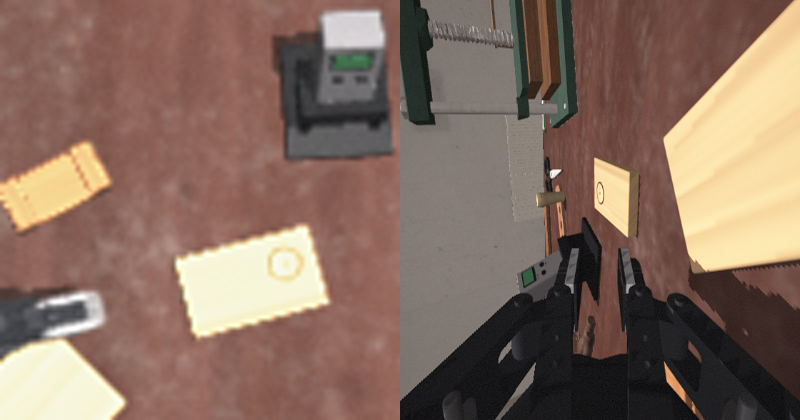

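The lid lies flat at about (252,280) in the left crop, with the ring up at (284,264). Next is the meter: I'll move to a high view over both.

```bash
python3 - <<'E'
from h import *
plan([515,35,260],Rzy([0,0,-1],[0,1,0])[0])
E
```

```text
10 rows; shift [-8.47, -24.47, -5.11] turn [-6.46, 0.79, 1.25]
```

Call:
play_rows --hand '[0.7, 0.5, 0.3, 0, 0]' --translation '[[-8.5, -24.5, -5.1], [-8.5, -24.5, -5.1], [-8.5, -24.5, -5.1], [-8.5, -24.5, -5.1], [-8.5, -24.5, -5.1]]' --turn '[[-6.46, 0.79, 1.25], [-6.46, 0.79, 1.25], [-6.46, 0.79, 1.25], [-6.46, 0.79, 1.25], [-6.46, 0.79, 1.25]]'

```text
t: 17.35
tcp_pos: [468.3, 136.8, 196.0]
ee_rot: [0.035, -0.053, 0.959, -0.275]
wrist_force: [1.0, 1.5, 0.4]
finger_gap: 73.0
grip_force: 0.0
```

Call:
play_rows --hand '[0, 0, 0, 0, 0]' --translation '[[-8.5, -24.5, -5.1], [-8.5, -24.5, -5.1], [-8.5, -24.5, -5.1], [-8.5, -24.5, -5.1], [-8.5, -24.5, -5.1]]' --turn '[[-6.46, 0.79, 1.25], [-6.46, 0.79, 1.25], [-6.46, 0.79, 1.25], [-6.46, 0.79, 1.25], [-6.46, 0.79, 1.25]]'

```text
t: 17.77
tcp_pos: [515.9, 33.9, 261.5]
ee_rot: [0.002, 0.001, 1.0, 0.003]
wrist_force: [0.4, 1.3, -0.4]
finger_gap: 85.2
grip_force: 0.0
```

Call:
play_rows --hand '[0, 0, 0, 0, 0]' --translation '[[0, 0, 0], [0, 0, 0], [0, 0, 0], [0, 0, 0], [0, 0, 0]]' --turn '[[0, 0, 0], [0, 0, 0], [0, 0, 0], [0, 0, 0], [0, 0, 0]]'

```text
t: 18.18
tcp_pos: [514.8, 37.0, 259.1]
ee_rot: [-0.0, -0.001, 1.0, -0.001]
wrist_force: [0.4, 0.3, 0.6]
finger_gap: 85.3
grip_force: 0.0
```

```bash
cat > fit.py <<'E'
from h import *
from scipy.optimize import minimize
def box(x,y,psi,tilt=.26):
    Rm=(R.from_euler('z',psi)*R.from_euler('y',tilt)).as_matrix()
    c=np.array([[i,j,k] for i in(-14,14) for j in(-20,20) for k in(0,80)],float)
    return c@Rm.T+[x,y,52]
def sil(P,c):
    m=np.zeros((420*4,560*4),np.uint8);h=cv2.convexHull((proj(P,*c)*4+2).astype(np.float32)).astype(np.int32)
    cv2.fillConvexPoly(m,h,1);return cv2.resize(m.astype(np.float32),(560,420),interpolation=cv2.INTER_AREA)
def run(obs,x0):
    def f(v):
        e=0
        for m,c in obs:
            s=sil(box(v[0],v[1],v[2]/100),c);e+=1-np.minimum(s,m).sum()/np.maximum(s,m).sum()
        return e
    best=minimize(f,x0,method="Nelder-Mead",options=dict(initial_simplex=np.array([x0]+[np.array(x0)+d for d in([12,0,0],[0,12,0],[0,0,15])]),xatol=.1,fatol=1e-4))
    return best.x.round(2),round(best.fun,3)
E
python3 - <<'E'
from fit import *
st();obs=[]
for n in("wrist","top","scene"):
    im,*c=cam(n)
    if n=="wrist":cv2.imwrite("pics/w6.png",im)
    np.savez(f"v_{n}.npz",im=im,K=c[0],R=c[1],t=c[2])
    ms=r.masks_of(n,"meter"); print(n,[(round(m["conf"],2),np.round(m["bbox"])) for m in ms])
    if n=="wrist":
        for m in r.masks_of(n,"lid")[:4]: print(round(m["conf"],2),m["bbox"],rect(m["mask"],14,c))
    m=min(ms,key=lambda m:abs(proj([580,9,90],*c)[0]-[m["bbox"][0]+m["bbox"][2]/2,m["bbox"][1]+m["bbox"][3]/2]).sum())
    obs.append((m["mask"].astype(np.float32),c)); print(n,run(obs[-1:],[572,9,0]))
print(run(obs,[572,9,0]))
E
```

```text
{'t': 18.183, 'q': [-0.698, 0.227, 0.658, 1.866, -0.153, 1.1, 1.592], 'tcp_pos': [514.796, 36.953, 259.08], 'ee_rot': [-0.0, -0.001, 1.0, -0.001], 'wrist_force': [0.351, 0.261, 0.564], 'finger_gap': 85.309, 'grip_force': 0.0}
wrist [(0.83, array([231., 222.,  39.,  68.]))]
0.94 [520.4, 98.2, 38.4, 54.7] (array([452.3, 363.7]), array([64.8, 44.6]), 2.9)
0.79 [385.7, 2.0, 143.4, 92.7] (array([342.9, 234.5]), array([ 84.8, 145.3]), 45.3)
0.59 [265.2, 85.0, 84.6, 63.3] (array([444.1,  70.8]), array([55.6, 94.7]), 14.3)
wrist (array([576.06,   8.45,   1.01]), np.float64(0.054))
top []Traceback (most recent call last):
  File "<stdin>", line 10, in <module>
ValueError: min() iterable argument is empty
```

View pics/w6.png

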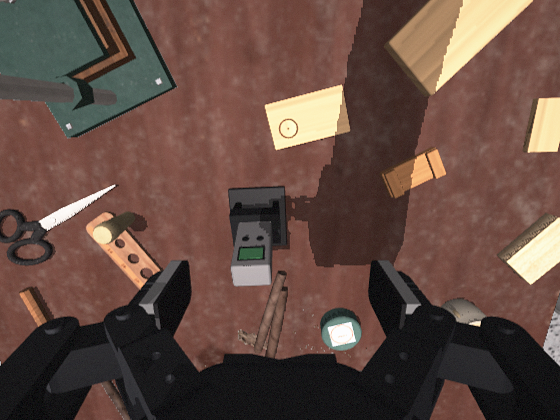

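The wrist view shows the meter at (252,253) and the ring at (288,128). I'll refine both numerically.

```bash
python3 - <<'E'
from fit import *
im,*c=cam("scene");ms=r.masks_of("scene","meter");print([(round(m["conf"],2),np.round(m["bbox"])) for m in ms])
for m in ms:
    if m["bbox"][3]>40: print(run([(m["mask"].astype(np.float32),c)],[576,8,0]))
im,*c=cam("wrist");m=r.masks_of("wrist","meter")[0]["mask"].astype(np.float32);print(run([(m,c)],[576,8,5]))
g=cv2.cvtColor(im,cv2.COLOR_BGR2GRAY)[110:147,268:310]
d=(g<135).astype(np.uint8);n,l,s,ce=cv2.connectedComponentsWithStats(d)
for i in range(1,n):
    if s[i,4]>=2: print(s[i],ce[i]+[268,110],unproj(ce[i]+[268,110],14,*c).round(1))
for m in r.masks_of("wrist","lid"):
    if 250<m["bbox"][0]<280:
        ctr,wh,a=rect(m["mask"],14,c);a=np.radians(14.3)
        print(ctr,wh,ctr+26*np.array([np.sin(a),-np.cos(a)])+6*np.array([np.cos(a),np.sin(a)]),ctr+26*np.array([np.sin(a),-np.cos(a)])-6*np.array([np.cos(a),np.sin(a)]))
E
```

```text
[(0.68, array([325., 196.,  28.,  42.]))]
(array([574.93,   7.75,   5.69]), np.float64(0.057))
(array([575.65,   8.66,  -0.67]), np.float64(0.056))
[  0   9   7  28 112] [270.  136.5] [[468.2  24.3  14. ]]
[24  9  5  4  5] [294.  120.2] [[448.6  53.9  14. ]]
[12 13  2  8  8] [280.125 126.5  ] [[456.1  36.9  14. ]]
[27 14  4 11 12] [296.75       128.83333333] [[458.9  57.5  14. ]]
[16 25  3  2  3] [285.         135.66666667] [[467.2  43.   14. ]]
[22 31 20  6 61] [302.27868852 144.60655738] [[478.1  64.7  14. ]]
[444.6  71.1] [57.5 97.8] [456.83606872  47.38758506] [445.20787994  44.42359691]
```

```bash
python3 - <<'E'
from h import *
m=np.array([np.sin(.26),0,np.cos(.26)]);Q=Rzy(-m,[0,1,0])[0]
T=np.array([575.6,8.4,52])+55*m-18*m
s=plan(T+90*m,Q);print(s[0])
plan(T,Q,5,start=s);print(T)
E
```

```text
5 rows; shift [-20.3, -5.43, 15.03] turn [-0.01, 2.99, 0.0]
[608.24923009   8.4        174.73152722]
5 rows; shift [-0.0, 0.0, 18.0] turn [0.0, 0.0, 0.0]
[585.11198042   8.4         87.75642919]
```

Call:
play_rows --hand '[0, 0, 0, 0, 0]' --translation '[[-20.3, -5.4, 15], [-20.3, -5.4, 15], [-20.3, -5.4, 15], [-20.3, -5.4, 15], [-20.3, -5.4, 15]]' --turn '[[0, 3, 0], [0, 3, 0], [0, 3, 0], [0, 3, 0], [0, 3, 0]]'

```text
t: 19.1
tcp_pos: [609.2, 8.4, 173.8]
ee_rot: [-0.131, -0.0, 0.991, 0.0]
wrist_force: [-0.2, 0.6, 1.5]
finger_gap: 85.5
grip_force: 0.0
```

Call:
play_rows --hand '[0, 0, 0, 0, 0]' --translation '[[0, 0, 0], [0, 0, 0], [0, 0, 0], [0, 0, 0], [0, 0, 0]]' --turn '[[0, 0, 0], [0, 0, 0], [0, 0, 0], [0, 0, 0], [0, 0, 0]]'

```text
t: 19.52
tcp_pos: [608.2, 8.9, 176.5]
ee_rot: [-0.129, -0.0, 0.992, 0.0]
wrist_force: [-0.4, -0.6, 0.7]
finger_gap: 85.4
grip_force: 0.0
```

```bash
python3 - <<'E'
from fit import *
st()
im,*c=cam("wrist");mm=r.masks_of("wrist","meter");print([(k["conf"],k["bbox"]) for k in mm])
if mm: print(run([(mm[0]["mask"].astype(np.float32),c)],[576,8,0]))
m=np.array([np.sin(.26),0,np.cos(.26)]);Q=Rzy(-m,[0,1,0])[0]
plan([585.1,8.4,87.8],Q)
E
```

```text
{'t': 19.517, 'q': [-0.451, 0.658, 0.597, 1.517, -0.338, 1.342, 1.785], 'tcp_pos': [608.232, 8.944, 176.5], 'ee_rot': [-0.129, -0.0, 0.992, 0.0], 'wrist_force': [-0.439, -0.567, 0.739], 'finger_gap': 85.391, 'grip_force': 0.0}
[(0.86, [245.8, 184.2, 59.5, 67.1])]
(array([575.04,   7.21,   6.64]), np.float64(0.056))
5 rows; shift [-0.06, -0.12, 18.27] turn [0.0, 0.01, 0.01]
```

Call:
play_rows --hand '[0, 0, 0, 0, 0]' --translation '[[0, -0.2, 18.2], [0, -0.2, 18.2], [0, -0.2, 18.2], [0, -0.2, 18.2], [0, -0.2, 18.2]]' --turn '[[0, 0, -0.4], [0, 0, -0.4], [0, 0, -0.4], [0, 0, -0.4], [0, 0, -0.4]]'

```text
t: 20.03
tcp_pos: [584.5, 7.8, 86.9]
ee_rot: [-0.13, -0.018, 0.991, 0.002]
wrist_force: [0.7, -0.1, -0.3]
finger_gap: 85.5
grip_force: 0.0
```

Call:
play_rows --hand '[0.2, 0.35, 0.45, 0.5, 0.55]' --translation '[[0, 0, 0], [0, 0, 0], [0, 0, 0], [0, 0, 0], [0, 0, 0]]' --turn '[[0, 0, 0], [0, 0, 0], [0, 0, 0], [0, 0, 0], [0, 0, 0]]' --squeeze 60

```text
t: 20.45
tcp_pos: [585.7, 7.5, 88.3]
ee_rot: [-0.129, -0.017, 0.991, 0.002]
wrist_force: [0.3, 1.1, 5.7]
finger_gap: 39.7
grip_force: 52.5
```

Call:
play_rows --hand '[0.65, 0.65, 0.65, 0.65, 0.65]' --translation '[[0, 0, 0], [0, 0, 0], [0, 0, 0], [0, 0, 0], [0, 0, 0]]' --turn '[[0, 0, 0], [0, 0, 0], [0, 0, 0], [0, 0, 0], [0, 0, 0]]'

```text
t: 20.87
tcp_pos: [585.7, 7.5, 88.3]
ee_rot: [-0.129, -0.017, 0.991, 0.002]
wrist_force: [0.3, 0.7, 7.1]
finger_gap: 39.3
grip_force: 59.4
```

```bash
python3 - <<'E'
from h import *
st()
E
```

```text
{'t': 20.867, 'q': [-0.438, 0.722, 0.555, 1.633, -0.375, 1.168, 1.851], 'tcp_pos': [585.704, 7.472, 88.29], 'ee_rot': [-0.129, -0.017, 0.991, 0.002], 'wrist_force': [0.279, 0.662, 7.065], 'finger_gap': 39.28, 'grip_force': 59.352}
```

Call:
play_rows --hand '[0.65, 0.65, 0.65, 0.65, 0.65]' --translation '[[0, 0, -8], [0, 0, -10], [0, 0, -15], [0, 0, -20], [0, 0, -25]]' --turn '[[0, 0, 0], [0, 0, 0], [0, 0, 0], [0, 0, 0], [0, 0, 0]]'

```text
t: 21.28
tcp_pos: [604.8, 7.5, 163.4]
ee_rot: [-0.131, -0.017, 0.991, 0.002]
wrist_force: [0.5, 0.7, -1.6]
finger_gap: 39.1
grip_force: 60.5
```

Call:
play_rows --hand '[0.65, 0.65, 0.65, 0.65, 0.65]' --translation '[[0, 0, 0], [0, 0, 0], [0, 0, 0], [0, 0, 0], [0, 0, 0]]' --turn '[[0, 0, 0], [0, 0, 0], [0, 0, 0], [0, 0, 0], [0, 0, 0]]'

```text
t: 21.7
tcp_pos: [604.5, 7.5, 161.7]
ee_rot: [-0.131, -0.017, 0.991, 0.002]
wrist_force: [0.1, -0.1, -1.8]
finger_gap: 39.8
grip_force: 60.5
```

```bash
python3 - <<'E'
from fit import *
st();p,T=tool();print(T.as_matrix().round(3).tolist())
plan([457.2,47.4,144],Rzy([0,0,-1],T.apply([0,1,0])),10)
E
```

```text
{'t': 21.7, 'q': [-0.444, 0.668, 0.584, 1.536, -0.338, 1.316, 1.821], 'tcp_pos': [604.451, 7.546, 161.704], 'ee_rot': [-0.131, -0.017, 0.991, 0.002], 'wrist_force': [0.099, -0.096, -1.824], 'finger_gap': 39.755, 'grip_force': 60.48}
[[-0.965, -0.034, -0.259], [-0.035, 0.999, -0.001], [0.259, 0.008, -0.966]]
10 rows; shift [14.21, 4.48, 3.88] turn [0.05, -1.5, 0.01]
```

Call:
play_rows --hand '[0.65, 0.65, 0.65, 0.65, 0.65]' --translation '[[14.2, 4.5, 3.9], [14.2, 4.5, 3.9], [14.2, 4.5, 3.9], [14.2, 4.5, 3.9], [14.2, 4.5, 3.9]]' --turn '[[0, -1.5, 0], [0, -1.5, 0], [0, -1.5, 0], [0, -1.5, 0], [0, -1.5, 0]]'

```text
t: 22.12
tcp_pos: [529.7, 27.6, 157.7]
ee_rot: [-0.065, -0.017, 0.998, 0.003]
wrist_force: [0.5, 0.0, -1.2]
finger_gap: 39.9
grip_force: 60.4
```

Call:
play_rows --hand '[0.65, 0.65, 0.65, 0.65, 0.65]' --translation '[[14.2, 4.5, 3.9], [14.2, 4.5, 3.9], [14.2, 4.5, 3.9], [14.2, 4.5, 3.9], [14.2, 4.5, 3.9]]' --turn '[[0, -1.5, 0], [0, -1.5, 0], [0, -1.5, 0], [0, -1.5, 0], [0, -1.5, 0]]'

```text
t: 22.53
tcp_pos: [456.7, 47.8, 144.0]
ee_rot: [0.001, -0.017, 1.0, 0.004]
wrist_force: [0.7, 0.2, -2.0]
finger_gap: 39.2
grip_force: 60.4
```

Call:
play_rows --hand '[0.65, 0.65, 0.65, 0.65, 0.65]' --translation '[[0, 0, 0], [0, 0, 0], [0, 0, 0], [0, 0, 0], [0, 0, 0]]' --turn '[[0, 0, 0], [0, 0, 0], [0, 0, 0], [0, 0, 0], [0, 0, 0]]'

```text
t: 22.95
tcp_pos: [458.3, 47.4, 144.4]
ee_rot: [0.0, -0.017, 1.0, 0.004]
wrist_force: [0.3, -0.1, -2.3]
finger_gap: 39.3
grip_force: 60.6
```

```bash
python3 - <<'E'
from fit import *
st();p,T=tool();print(T.as_matrix().round(3).tolist())
o=np.zeros((600,800,3),np.uint8)
# predicted meter upright
Y=T.apply([0,1,0]);psi=np.arctan2(-Y[0],Y[1]);
M=R.from_euler('z',psi).as_matrix();C=np.array([[i,j,k] for i in(-14,14) for j in(-20,20) for k in(0,80)],float)@M.T+p+[0,0,-38]
for k,n in enumerate(("wrist","scene","top")):
    im,*c=cam(n);mm=r.masks_of(n,"meter")
    print(n,[(round(q["conf"],2),np.round(q["bbox"],1)) for q in mm],"pred",proj(C,*c).min(0).round(1),np.ptp(proj(C,*c),axis=0).round(1),"tip",proj(p-[0,0,70],*c).round(1),"ring",proj([457.2,47.4,14],*c).round(1))
    if n=="wrist":o[:300,:400]=cv2.resize(im,(400,300)); o[300:,:400]=cv2.resize(im[80:260,180:420],(400,300),interpolation=cv2.INTER_CUBIC)
    if n=="scene":o[:300,400:]=cv2.resize(im[150:285,190:370],(400,300),interpolation=cv2.INTER_CUBIC)
    if n=="top":o[300:,400:]=cv2.resize(im[205:295,240:360],(400,300),interpolation=cv2.INTER_CUBIC)
    for m in r.masks_of(n,"lid")[:4]:print("  lid",round(m["conf"],2),np.round(m["bbox"],1),rect(m["mask"],14,c))
cv2.imwrite("pics/s7.png",o)
plan([457.2,47.4,94],Rzy([0,0,-1],Y),5)
E
```

```text
{'t': 22.95, 'q': [-0.719, 0.282, 0.639, 2.109, -0.241, 0.817, 1.671], 'tcp_pos': [458.254, 47.384, 144.362], 'ee_rot': [0.0, -0.017, 1.0, 0.004], 'wrist_force': [0.261, -0.079, -2.349], 'finger_gap': 39.254, 'grip_force': 60.618}
[[-0.999, -0.033, 0.0], [-0.033, 0.999, 0.008], [-0.001, 0.008, -1.0]]
wrist [(0.71, array([229.4, 217.5, 102.3, 128.6]))] pred [226.5 214.1] [106.1 128.7] tip [[278.3 218.5]] ring [[278.  196.1]]
  lid 0.97 [408.6   1.1 150.1 160.2] (array([348.4, 229. ]), array([ 86.7, 127.6]), 45.1)
  lid 0.88 [246.7 139.9 112.4  77.4] (array([443.4,  71.3]), array([58.1, 97.2]), 14.5)
scene [(0.92, array([268.7, 186.2,  28.5,  51.2]))] pred [270.5 183.2] [26.  47.9] tip [[284.4 239.5]] ring [[284.5 265.1]]
  lid 0.73 [245.3 256.   49.8  25.8] (array([435.5,  62.9]), array([ 72.3, 101.1]), 13.9)
  lid 0.72 [272.6 183.9  23.   54.3] (array([663.7, 224.1]), array([318.6,  59.5]), 42.3)
  lid 0.67 [173.5 221.5  22.3  15. ] (array([437.9, 355.4]), array([69.6, 47.7]), 4.7)
top [(0.36, array([225. , 227.6,  28.9,  23. ]))] pred [290.2 240.9] [19.4 16. ] tip [[297.3 252.6]] ring [[295.8 255.4]]
  lid 0.83 [173.2 247.5  15.5  24.5] (array([451.1, 369.5]), array([64.9, 36.4]), 2.4)
  lid 0.6 [266.2 253.1  12.4  21.1] (array([436.6, 105.7]), array([33.6, 55.4]), 89.7)
  lid 0.57 [200.3 271.1  56.7  56. ] (array([341.2, 234.8]), array([ 85.1, 141.4]), 47.9)
5 rows; shift [0.11, -0.1, 10.08] turn [0.1, 0.01, 0.0]
```

View pics/s7.png

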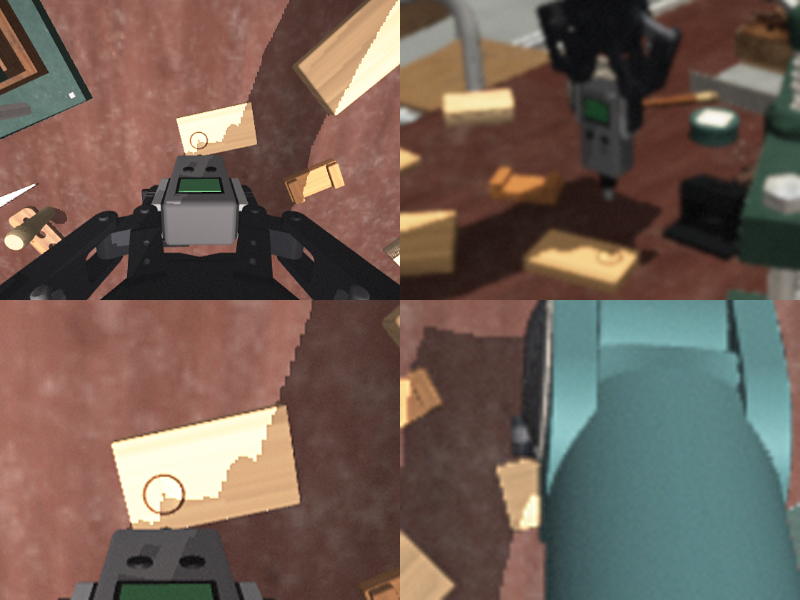

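The ring shows at wrist pixel (278,196), where projection predicts (278,196), and at scene pixel (285,266), where it predicts (285,265). The meter hangs upright above it, so I'll descend.

Call:
play_rows --hand '[0.65, 0.65, 0.65, 0.65, 0.65]' --translation '[[0.1, -0.1, 10], [0.1, -0.1, 10], [0.1, -0.1, 10], [0.1, -0.1, 10], [0.1, -0.1, 8]]' --turn '[[0.1, 0, 0], [0.1, 0, 0], [0.1, 0, 0], [0.1, 0, 0], [0.1, 0, 0]]'

```text
t: 23.82
tcp_pos: [456.7, 47.3, 94.8]
ee_rot: [-0.0, -0.017, 1.0, -0.0]
wrist_force: [-0.9, 0.2, -1.1]
finger_gap: 39.1
grip_force: 60.6
```

Call:
play_rows --hand '[0.65, 0.65, 0.65, 0.65, 0.65]' --translation '[[0, 0, 2], [0, 0, 2], [0, 0, 2], [0, 0, 0], [0, 0, 0]]' --turn '[[0, 0, 0], [0, 0, 0], [0, 0, 0], [0, 0, 0], [0, 0, 0]]'

```text
t: 24.23
tcp_pos: [457.4, 47.4, 90.6]
ee_rot: [0.0, -0.017, 1.0, -0.0]
wrist_force: [0.1, 0.0, -1.1]
finger_gap: 39.3
grip_force: 60.6
```

Call:
play_rows --hand '[0.65, 0.65, 0.65, 0.65, 0.65]' --translation '[[0, 0, 1], [0, 0, 1], [0, 0, 0], [0, 0, 0], [0, 0, 0]]' --turn '[[0, 0, 0], [0, 0, 0], [0, 0, 0], [0, 0, 0], [0, 0, 0]]'

```text
t: 24.65
tcp_pos: [457.3, 47.4, 88.4]
ee_rot: [0.0, -0.017, 1.0, -0.0]
wrist_force: [-0.1, 0.5, -1.0]
finger_gap: 39.6
grip_force: 60.6
```

Call:
play_rows --hand '[0.65, 0.65, 0.65, 0.65, 0.65]' --translation '[[0, 0, 1], [0, 0, 1], [0, 0, 0], [0, 0, 0], [0, 0, 0]]' --turn '[[0, 0, 0], [0, 0, 0], [0, 0, 0], [0, 0, 0], [0, 0, 0]]'

```text
t: 25.07
tcp_pos: [457.3, 47.4, 86.4]
ee_rot: [0.0, -0.017, 1.0, -0.0]
wrist_force: [-0.5, -0.2, -1.1]
finger_gap: 39.6
grip_force: 60.6
```

```bash
python3 - <<'E'
from h import *
import time
st();f=[]
p,T=tool();print(T.as_matrix().round(3).tolist())
for i in range(6):
    r.read_camera("top");s=r.state();f.append([s["wrist_force"][2],s["tcp_pos"][2]])
print(np.mean(f,0),np.std(f,0))
E
```

```text
{'t': 25.067, 'q': [-0.665, 0.391, 0.583, 2.148, -0.335, 0.69, 1.749], 'tcp_pos': [457.287, 47.42, 86.373], 'ee_rot': [0.0, -0.017, 1.0, -0.0], 'wrist_force': [-0.454, -0.182, -1.111], 'finger_gap': 39.617, 'grip_force': 60.62}
[[-0.999, -0.034, 0.001], [-0.034, 0.999, -0.0], [-0.001, -0.0, -1.0]]
[-1.2534034  86.39958026] [0.4399949  0.01465247]
```

Call:
play_rows --hand '[0.65, 0.65, 0.65, 0.65, 0.65]' --translation '[[0, 0, 1], [0, 0, 1], [0, 0, 1], [0, 0, 0], [0, 0, 0]]' --turn '[[0, 0, 0], [0, 0, 0], [0, 0, 0], [0, 0, 0], [0, 0, 0]]'

```text
t: 25.78
tcp_pos: [457.3, 47.4, 83.3]
ee_rot: [0.0, -0.017, 1.0, -0.0]
wrist_force: [0.6, 1.4, -0.6]
finger_gap: 39.3
grip_force: 60.6
```

```bash
cat > f.py <<'E'
from h import *
f=[]
for i in range(8):
    r.read_camera("top");s=r.state();f.append([s["wrist_force"][2],s["tcp_pos"][2]])
print(s["t"],np.mean(f,0),np.std(f,0))
E
python3 f.py
```

```text
26.1833 [-1.83403768 83.38445173] [0.46740433 0.01587764]
```

Call:
play_rows --hand '[0.65, 0.65, 0.65, 0.65, 0.65]' --translation '[[0, 0, 1], [0, 0, 1], [0, 0, 0], [0, 0, 0], [0, 0, 0]]' --turn '[[0, 0, 0], [0, 0, 0], [0, 0, 0], [0, 0, 0], [0, 0, 0]]'

```text
t: 26.6
tcp_pos: [457.3, 47.4, 81.4]
ee_rot: [0.0, -0.017, 1.0, -0.0]
wrist_force: [-0.7, 0.2, 0.4]
finger_gap: 39.8
grip_force: 60.6
```

```bash
python3 f.py
```

```text
27.0 [-0.30135673 81.41143113] [0.46915636 0.01152942]
```

Call:
play_rows --hand '[0.65, 0.65, 0.65, 0.65, 0.65]' --translation '[[0, 0, 1], [0, 0, 1], [0, 0, 1], [0, 0, 1], [0, 0, 0]]' --turn '[[0, 0, 0], [0, 0, 0], [0, 0, 0], [0, 0, 0], [0, 0, 0]]'

```text
t: 27.42
tcp_pos: [457.3, 47.4, 77.2]
ee_rot: [0.0, -0.017, 1.0, -0.0]
wrist_force: [-0.2, 0.4, 1.1]
finger_gap: 39.3
grip_force: 60.7
```

```bash
sed -i 's/range(8)/range(16)/' f.py; python3 f.py
```

```text
28.2167 [ 1.68867495 77.40236052] [0.48492392 0.02706823]
```

Call:
play_rows --hand '[0.65, 0.65, 0.65, 0.65, 0.65]' --translation '[[0, 0, 0.6], [0, 0, 0], [0, 0, 0], [0, 0, 0], [0, 0, 0]]' --turn '[[0, 0, 0], [0, 0, 0], [0, 0, 0], [0, 0, 0], [0, 0, 0]]'

```text
t: 28.63
tcp_pos: [457.3, 47.4, 76.8]
ee_rot: [0.0, -0.017, 1.0, -0.0]
wrist_force: [0.7, -0.5, 2.2]
finger_gap: 39.3
grip_force: 60.7
```

```bash
python3 f.py; python3 - <<'E'
from h import *
im,*c=cam("scene");st()
for m in r.masks_of("scene","lid")[:3]:print("lid",round(m["conf"],2),np.round(m["bbox"],1))
for m in r.masks_of("scene","meter")[:2]:print("meter",round(m["conf"],2),np.round(m["bbox"],1))
im,*c=cam("wrist")
for m in r.masks_of("wrist","lid")[:3]:print("lid",round(m["conf"],2),rect(m["mask"],14,c))
E
```

```text
29.4333 [ 2.01557505 76.79201825] [0.5520677  0.00835096]
{'t': 29.483, 'q': [-0.652, 0.409, 0.57, 2.153, -0.352, 0.669, 1.764], 'tcp_pos': [457.285, 47.397, 76.775], 'ee_rot': [0.0, -0.017, 1.0, -0.0], 'wrist_force': [-0.165, 0.108, 1.292], 'finger_gap': 39.126, 'grip_force': 60.701}
lid 0.81 [172.3 217.4  26.5  18.2]
lid 0.77 [144.8 246.6  71.6  31.4]
lid 0.7 [246.8 255.8  48.7  26.7]
meter 0.92 [270.7 218.8  27.7  44.3]
meter 0.37 [246.8 250.   56.8  32.2]
lid 0.84 (array([443.7,  70.7]), array([59.1, 96.4]), 14.8)
lid 0.69 (array([368.3, 209.8]), array([89.4, 74.1]), 45.8)
```

The push is about 3.5 N, which is half way in. The lid hasn't moved and the meter is upright, so I'll hand the job in.

```bash
python3 -c "
from cell import r
print(r.close_job())"
```

```text
the job is handed in; nothing more can be done
None
```

I turned the lid over so it lies flat on the table with the ring up, and handed the job in at about 29.5 s with the arm holding the meter upright over the ring centre, its tip pressed about half way in (roughly 3.5 N by the wrist force).

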